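# Load the filling carousel and index the jar under the nozzle

### The job

Stand the open, empty jar from the bench upright in the empty nest of the filling station's carousel, and turn the carousel until that nest's line is at the index pointer, with the jar's mouth centred under the filling nozzle. The three filled jars must ride along upright in their nests; leave the other things on the bench where they are.

Things in the scene. Friction and masses are not known exactly. Their poses are not given: they have to be found in the camera images.
- open_jar_centre (a point): The open, empty ointment jar that stands on the bench: white plastic, round, 62 mm wide, 66 mm high (the last 14 mm is a 57 mm wide neck), 3 mm wall, no lid, about 70 g. The point is on its axis, half-way up (33 mm above its foot), z up.
- hub (a point): Centre of the filling station's carousel, on its vertical axis, level with the top of the turning disc (50 mm above the bench). Aluminium disc 280 mm wide on a low white round base 304 mm wide; hub 54 mm wide, 58 mm high above the disc. Four spokes run out from the hub, half-way (45 deg) between neighbouring nests; nests and spokes turn with the disc as one piece.
- empty_nest (a point): The one empty nest of the carousel: middle of its floor, 52 mm above the bench, 95 mm from the axis. A nest is a grey ring 78 mm wide outside, 70 mm inside, standing 6 mm above its floor; a short black line on the disc's edge marks its middle. The other nests are at 90, 180 and 270 deg from it. x points away from the axis, z up.
- nozzle_tip (a point): Tip of the steel filling nozzle (24 mm wide), 148 mm above the bench, 95 mm from the carousel's axis: a nest passes straight beneath, 30 mm free above a seated open jar. It hangs from an arm 16 mm wide at 207 to 223 mm height that leads out to a white tower, 96 mm wide, 260 mm high, its face 202 mm from the axis. x points from the axis towards the tower.
- index_pointer (a point): Tip of the fixed steel index pointer on the base's rim, below the dosing arm, 141 mm from the carousel's axis and 56 mm above the bench; it points at the axis. When a nest's line is at it, that nest is under the nozzle.
- carousel (a joint): Angle by which the carousel has turned since the start, rad, growing counter-clockwise seen from above; 0 at the start whatever its position. It turns freely and without end both ways, with light friction (about 0.12 N m): after a slow push (under 0.3 rad/s) it stops within a degree or two, after a push at 1 rad/s it coasts on for some 6 deg.
- spoke_grip (a point): Middle of the grip of the spoke that is 45 deg counter-clockwise (from above) of the empty nest, 120 mm from the axis, 88 mm above the bench. All four spokes are alike: steel rods 12 mm thick with black round grips 18 mm thick from 91 to 150 mm out from the axis, level, made to be pushed round. x points away from the axis.
- full_jar_1_centre (a point): A filled jar with its ribbed screw lid on, loose in its nest on the carousel: white, 65 mm wide, 71 mm high, about 140 g. The point is on its axis, 34 mm above its foot.
- nest_1 (a point): Middle of the floor of the nest in which filled jar 1 stands, 90 deg counter-clockwise (from above) from the empty nest, 95 mm from the axis.
- full_jar_2_centre (a point): A filled jar with its ribbed screw lid on, loose in its nest on the carousel: white, 65 mm wide, 71 mm high, about 140 g. The point is on its axis, 34 mm above its foot.
- nest_2 (a point): Middle of the floor of the nest in which filled jar 2 stands, 180 deg counter-clockwise (from above) from the empty nest, 95 mm from the axis.
- full_jar_3_centre (a point): A filled jar with its ribbed screw lid on, loose in its nest on the carousel: white, 65 mm wide, 71 mm high, about 140 g. The point is on its axis, 34 mm above its foot.
- nest_3 (a point): Middle of the floor of the nest in which filled jar 3 stands, 270 deg counter-clockwise (from above) from the empty nest, 95 mm from the axis.
- spare_jar_centre (a point): A bystander: another filled jar with its lid on, standing on the bench, 65 mm wide, 71 mm high; the point is 34 mm up its axis.
- tall_beaker_centre (a point): A bystander: glass beaker, 90 mm wide, 110 mm high, on the bench; point at its centre.
- weigh_boat_centre (a point): A bystander: low square white weighing boat with sloping sides, 83 x 83 x 22 mm; point at its centre.
- amber_bottle_centre (a point): A bystander: amber bottle with black cap, 60 mm wide, 120 mm high; point at its centre.
- mortar_centre (a point): A bystander: white ceramic mortar, 110 mm wide, 65 mm high; point at its centre.
- spatula_centre (a point): A bystander: steel spatula, 200 mm long, lying flat; point near its middle.
Not all that is in view belongs to the job. What is shaped like the part that bears open_jar_centre but blue or yellow is not meant. What is shaped like the part that bears full_jar_1_centre but orange is not meant.

How it is judged:
At the end, for the whole second after the job is handed in: The open jar stands upright (within 0.1 rad) on the floor of the empty nest (within 9 mm of its middle); that nest's middle is within 12 mm of straight below the nozzle tip and the jar's axis within 14 mm; the three filled jars stand upright in their nests (within 9 mm); the carousel is at rest (horizontal distance between open_jar_centre and empty_nest below 0.009 m and z of open_jar_centre in the frame of empty_nest between 0.029 and 0.037 m and angle between each of open_jar_centre, full_jar_1_centre, full_jar_2_centre, full_jar_3_centre's own z axis and vertical below 0.1 rad and horizontal distance between full_jar_1_centre and nest_1 below 0.009 m and z of full_jar_1_centre in the frame of nest_1 between 0.03 and 0.038 m and horizontal distance between full_jar_2_centre and nest_2 below 0.009 m and z of full_jar_2_centre in the frame of nest_2 between 0.03 and 0.038 m and horizontal distance between full_jar_3_centre and nest_3 below 0.009 m and z of full_jar_3_centre in the frame of nest_3 between 0.03 and 0.038 m and horizontal distance between empty_nest and nozzle_tip below 0.012 m and horizontal distance between open_jar_centre and nozzle_tip below 0.014 m and velocity of joint carousel between -0.03 and 0.03 rad/s); the robot touches nothing.
It fails at once if a bystander on the bench is shifted by more than 3 cm (distance of any of spare_jar_centre, tall_beaker_centre, weigh_boat_centre, amber_bottle_centre, mortar_centre, spatula_centre from where it was at the start of the episode above 0.03 m).
It fails at once if a filled jar on the carousel is tipped (angle between any of full_jar_1_centre, full_jar_2_centre, full_jar_3_centre's own z axis and vertical above 0.35 rad).
It also fails if it takes over 67 s, if anything falls off the work surface, if the arm or the gripper's body presses on something with over 40 N, if the wrist force passes 120 N, or if a joint passes its speed limit or range.

### The arm

A 6-joint arm with a two-finger parallel gripper is mounted at the origin on the work surface. World frame = base frame: x ahead of the robot, y to its left, z up, the work surface at z = 0. Lengths are in m, angles in rad, forces in N, time in s.
With the tool pointing down it reaches from about 0.375 to 0.9 m from the base axis. Payload 3.1 kg.
Tool frame: the origin (TCP) lies midway between the tips of the shut fingers; the grasp point (between the pads) lies env.hold_point_z behind it (env.hold_point_z is the distance from the TCP to the grasp point, in m); z points along the fingers, y is the line along which they close (so a half turn about z gives the same grasp; the last joint's range is limited). The gripper opens to 87 mm and grips with 3 to 60 N. Pads are 19 mm wide; open, the fingers measure 117 mm over their backs; the gripper's body (75 mm by 190 mm) begins 51 mm behind the grasp point.
Start: joints at [1.032, 0.527, 1.433, -0, 1.181, -0.178], TCP at [0.221, 0.585, 0.223] pointing down, gripper open.
Joint ranges: [-3.08, 3.08], [-0.75, 2.2], [0.22, 2.44], [-1.43, 4.57], [0, 2.65], [-2.85, 2.85]. Speed limits (rad/s): [2.79, 2.79, 3.14, 3.14, 3.14, 3.14].

### API

Orientations are given as a rotation vector (axis times angle).
In Python, from station import env gives the robot as it stands. The module is installed in compiled form; this text tells all that it offers.
- The arm moves only by the tool move_arm, never from a script. Its argument "rows" is a list of rows, each a list of 7 numbers: the shift along the tool's x, y, z each as a share of 0.15 m, from -1 to 1, then the turn, a rotation vector about the tool's x, y, z each as a share of 120 degrees, from -1 to 1, then the opening, from 0 (shut) to 1 (fully open). In form: [[tx, ty, tz, ax, ay, az, fingers], ...]. A call has 1 to 20 rows; each row shifts and turns the commanded pose from where the row before left it, along the tool's axes as they then stand; what a row does not reach is not made up. A row lasts 1/10 s, in which the tool goes at most 50 mm and 8.59 degrees, less where a joint would pass 70% of its speed; a pose out of reach is approached as far as the arm can. A call with a number of a shift or a turn outside -1 to 1 is refused whole. A call with a gripper value outside its range is refused whole. The fingers move at their own pace and stop on an object; "grip_force" is the grip in N (left out, the last holds). Time passes only in rows, so rows that do not move let the fingers close. It gives the time, the measured TCP pose, the force and the opening at its end, in the units of the state.
- env.observe(): the state, without advancing time (a new reading comes with each control period).
- env.read_camera(name): name is "scene" or "top" or "wrist"; returns a dict with "pixels" (400x640x3 uint8, red, green, blue), "camera_matrix" (3x3 intrinsics, pixels), "xyz" and "rotation" of the camera in the world. Camera axes: x right, y down, z forward; pixel columns grow to the right and rows downward; lengths in m; the calibration is good to about 2 mm. A picture is of the moment at which its call begins. There is no depth.
- env.finish_job(): hands the job in, once; it reports no verdict.
Trained networks look in a picture, given as the dict that the camera call returned (one of the last four; its "shot" number tells which), for a name from the list of things; names that differ only in an ending like _2 or _b are one class to them, and where a whole thing is asked for, a point or a joint stands for the part that bears it (a point fixed in the world has none). Each returns a list of dicts, best first, with "score" (0 to 1); they miss things now and then, are a little off and sometimes report something else, mostly with a low value. They report only what shows in the picture. A call takes as long as a camera call. They do not tell look-alikes from the thing itself.
- env.masks_of(target, picture): "pixels" (400x640 bool, what is visible of it) and "position" ([row, column] in pixels, amid what is visible of it).
The state is a dict: "t": time; "joint_positions": joint angles; "joint_velocities": joint speeds; "effort": joint torques, N m; "position": TCP position; "tcp_rot": TCP orientation; "contact_force": force on the tool from outside, world axes, zero at the start; "ft_torque": the same for the moment, N m; "grip_width": finger opening in m.
Only numpy, scipy, OpenCV 4.12 (cv2) and the standard library are available. Lean on these libraries where they do the work, as an engineer would, in place of code of your own. Each camera call takes 0.05 s, during which the arm holds its last target. There are 200 camera calls.

## Working session

There is one attempt and no reset: what is moved stays moved. The work goes in short steps, Python scripts to look and compute and a tool call to move; the robot and the scene stay as the last step left them, time stands still between calls to the robot, and variables do not carry over. Pictures are saved under pics/ and viewed, on a budget of 10 in all, crops included, one or two more only if the job needs it, and the job is handed in when it is done.

Besides the shell and the picture viewer there is one more tool, called after "Call:" as a command line: name --pt "numbers of a row" for each row, then --argument value for the rest. move_arm: Moves the arm, as the interface text tells. Its arguments: {"type":"object","properties":{"rows":{"type":"array"},"grip_force":{"type":"number"}},"required":["rows"]}

```bash
mkdir -p pics; python3 - <<'E'
from station import env
import cv2,numpy as np
o=env.observe();print(o['t'],o['position'],o['tcp_rot'],o['grip_width'],env.hold_point_z)
for n in ['scene','top']:
    p=env.read_camera(n);cv2.imwrite(f'pics/{n}0.png',p['pixels'][:,:,::-1])
    print(n,p['camera_matrix'],p['xyz'],p['rotation'])
E
```

```text
0.0 [0.22021834 0.5841412  0.22159766] [-0.56350636 -3.08987225  0.00314601] 0.08711556936735172 0.0187
scene [[376.59033859   0.         324.81714671]
 [  0.         376.59033859 198.98942568]
 [  0.           0.           1.        ]] [ 1.35971459 -0.32913192  0.88116225] [-1.96918381 -1.28785518  0.61718103]
top [[454.53720601   0.         318.93193555]
 [  0.         454.53720601 206.80133385]
 [  0.           0.           1.        ]] [0.25579423 0.0088309  1.379294  ] [-2.06014675  2.16497724 -0.22245286]
```

View pics/scene0.png

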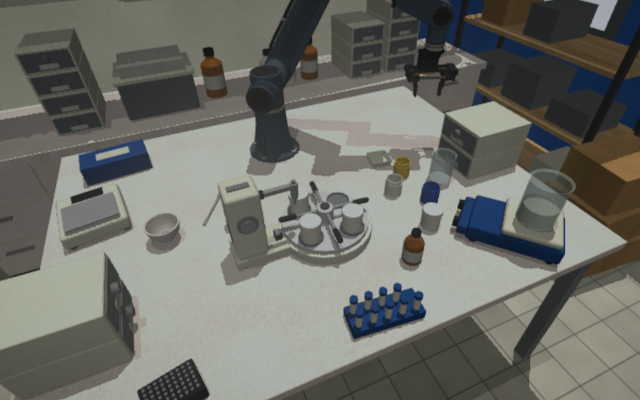

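View pics/top0.png

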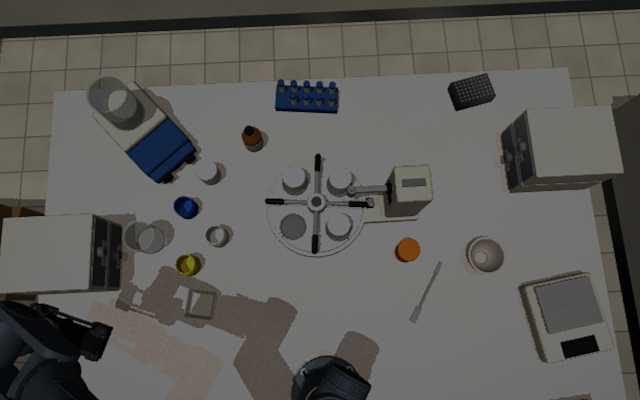

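Top view: hub (317,202), empty nest (292,226), open jar (217,236), nozzle arm runs from about (352,190) to the tower (408,190). The orange jar and the blue and yellow jars are decoys. Next I'll measure these.

```bash
cat > h.py <<'E'
from station import env
import cv2,numpy as np
from scipy.spatial.transform import Rotation as R
def rot(p): 
    r=np.array(p['rotation']); return r if r.shape==(3,3) else R.from_rotvec(r).as_matrix()
def back(p,uv,z):
    d=rot(p)@np.linalg.inv(p['camera_matrix'])@np.array([uv[0],uv[1],1.]);c=np.array(p['xyz']);return c+d*(z-c[2])/d[2]
def proj(p,X):
    q=p['camera_matrix']@(rot(p).T@(np.array(X)-p['xyz']));return q[:2]/q[2]
E
python3 - <<'E'
from h import *
Z=dict(open_jar_centre=.033,hub=.108,empty_nest=.052,nozzle_tip=.17,index_pointer=.056,spoke_grip=.088,full_jar_1_centre=.087,spare_jar_centre=.034,tall_beaker_centre=.055,amber_bottle_centre=.06,weigh_boat_centre=.011,carousel=.05)
for n in ['top','scene']:
    p=env.read_camera(n)
    print(n)
    for t,z in Z.items():
        try:
            for m in env.masks_of(t,p)[:5]:
                r,c=m['position'];print(t,round(m['score'],2),round(r),round(c),m['pixels'].sum(),back(p,(c,r),z).round(3))
        except Exception as e: print(t,e)
    if n=='top':
        im=p['pixels'][150:260,200:440][:,:,::-1]
        cv2.imwrite('pics/c1.png',cv2.resize(im,(792,363),interpolation=cv2.INTER_CUBIC))
E
```

```text
top
open_jar_centre 0.8 232 220 407 [0.476 0.298 0.033]
open_jar_centre 0.75 206 185 422 [0.562 0.403 0.033]
open_jar_centre 0.64 262 187 462 [0.391 0.397 0.033]
open_jar_centre 0.41 212 312 5307 [0.525 0.02  0.033]
hub 0.6 209 314 5369 [0.518 0.012 0.108]
hub 0.33 136 254 415 [0.745 0.181 0.108]
empty_nest 0.96 208 314 5255 [0.531 0.015 0.052]
nozzle_tip 0.82 198 389 4132 [ 0.525 -0.193  0.17 ]
index_pointer 0.73 197 394 3700 [ 0.553 -0.228  0.056]
spoke_grip 0.85 205 314 5427 [0.533 0.014 0.088]
spoke_grip 0.45 199 396 3590 [ 0.538 -0.228  0.088]
full_jar_1_centre 0.71 226 338 498 [ 0.469 -0.052  0.087]
full_jar_1_centre 0.59 250 405 448 [ 0.389 -0.239  0.087]
full_jar_1_centre 0.21 305 201 813 [0.266 0.341 0.087]
spare_jar_centre 0.68 174 212 513 [0.659 0.323 0.034]
tall_beaker_centre 0.93 238 142 1084 [0.465 0.522 0.055]
amber_bottle_centre 0.75 139 254 454 [0.756 0.188 0.06 ]
weigh_boat_centre 0.64 303 200 855 [0.271 0.361 0.011]
carousel 0.91 208 314 5403 [0.532 0.012 0.05 ]
scene
open_jar_centre 0.84 164 401 303 [0.361 0.404 0.033]
open_jar_centre 0.67 187 393 365 [0.474 0.302 0.033]
hub 0.77 222 328 2816 [ 0.617 -0.015  0.108]
empty_nest 0.63 221 328 2860 [0.556 0.011 0.052]
nozzle_tip 0.7 236 254 5326 [ 0.642 -0.238  0.17 ]
index_pointer 0.85 231 253 5281 [ 0.509 -0.22   0.056]
spoke_grip 0.68 224 324 3006 [ 0.6   -0.02   0.088]
full_jar_1_centre 0.76 201 301 389 [ 0.467 -0.046  0.087]
spare_jar_centre 0.97 216 429 517 [0.654 0.33  0.034]
amber_bottle_centre 0.78 251 412 623 [0.78  0.179 0.06 ]
weigh_boat_centre 0.65 158 378 274 [0.257 0.363 0.011]
weigh_boat_centre 0.45 223 327 2906 [0.526 0.02  0.011]
carousel 0.84 221 327 2972 [0.555 0.007 0.05 ]
carousel 0.7 231 256 5274 [ 0.506 -0.21   0.05 ]
carousel 0.18 167 442 789 [0.459 0.52  0.05 ]
```

View pics/c1.png

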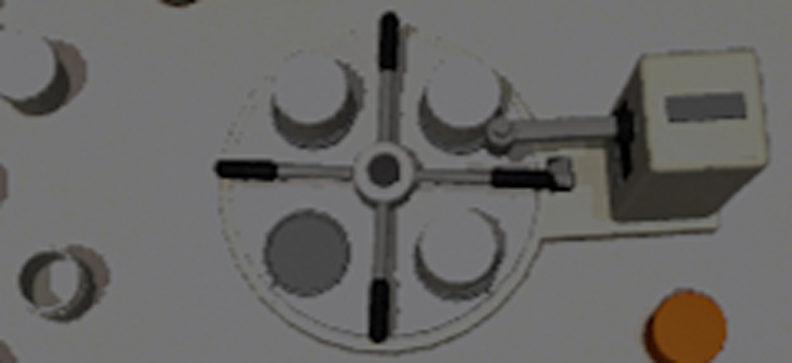

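The crop (scale 3.3, origin 200,150) shows spoke ends at (217,168), (390,14), (378,340), hub top (384,168), empty nest (308,253), jar around (62,284), nozzle arm end (500,133) and pointer about (560,173).

```bash
python3 - <<'E'
from h import *
p=env.read_camera('top')
f=lambda x,y:(200+x/3.3-.35,150+y/3.3-.35)
hub=back(p,f(384,168),.108);print('hub',hub)
for nm,x,y,z in [('spL',217,168,.088),('spT',390,14,.088),('spB',378,340,.088),('spR',555,180,.088),('nest',308,253,.052),('nozarm',500,133,.223),('armtower',625,127,.215),('ptr',548,172,.056),('ptr2',562,173,.056),('j1',312,85,.123),('j3',463,235,.123),('baseL',218,200,.03),('jarrim',57,283,.066),('jarmid',62,285,.033)]:
    X=back(p,f(x,y),z);d=X-hub;print(nm,X.round(4),'r',np.hypot(d[0],d[1]).round(4),'ang',np.degrees(np.arctan2(d[1],d[0])).round(1))
print((back(p,f(390,14),.088)+back(p,f(378,340),.088))/2)
# jar silhouette fit
m=env.masks_of('open_jar_centre',p)
m=[k for k in m if abs(k['position'][1]-219)<8][0]['pixels']
q=env.read_camera('scene');ms=env.masks_of('open_jar_centre',q)
ms=[k for k in ms if abs(k['position'][1]-393)<5 ][0]['pixels']
a=np.linspace(0,2*np.pi,40)
def sil(p,x,y):
    pts=[proj(p,(x+r*np.cos(t),y+r*np.sin(t),z)) for r,z in[(.031,0),(.031,.052),(.0285,.066)] for t in a]
    im=np.zeros((400,640),np.uint8);cv2.fillConvexPoly(im,cv2.convexHull(np.array(np.array(pts)*16,np.int32)),1,shift=4);return im>0
for P,M,n in((p,m,'top'),(q,ms,'scene')):
    best=max(((sil(P,x,y)&M).sum()/(sil(P,x,y)|M).sum(),x,y) for x in np.arange(.455,.5,.002) for y in np.arange(.28,.32,.002));print(n,best)
for P,n in((p,'top'),(q,'scene')):
  print(n,proj(P,(.475,.3,.033)))
im=q['pixels'][150:260,200:450][:,:,::-1]
cv2.imwrite('pics/s1.png',cv2.resize(im,(800,352),interpolation=cv2.INTER_CUBIC))
E
```

```text
hub [0.54178498 0.00653868 0.108     ]
spL [0.5536 0.1537 0.088 ] r 0.1476 ang 85.4
spT [ 0.6882 -0.0057  0.088 ] r 0.1469 ang -4.8
spB [0.3949 0.019  0.088 ] r 0.1474 ang 175.2
spR [ 0.528  -0.1434  0.088 ] r 0.1505 ang -95.3
nest [0.4798 0.0782 0.052 ] r 0.0948 ang 130.9
nozarm [ 0.5398 -0.0866  0.223 ] r 0.0931 ang -91.2
armtower [ 0.5417 -0.1874  0.215 ] r 0.1939 ang -90.0
ptr [ 0.5424 -0.1413  0.056 ] r 0.1479 ang -89.8
ptr2 [ 0.5408 -0.1539  0.056 ] r 0.1605 ang -90.3
j1 [0.6153 0.0655 0.123 ] r 0.0943 ang 38.7
j3 [ 0.4767 -0.0577  0.123 ] r 0.0914 ang -135.3
baseL [0.5369 0.1601 0.03  ] r 0.1536 ang 91.8
jarrim [0.4616 0.3    0.066 ] r 0.3042 ang 105.3
jarmid [0.4648 0.3028 0.033 ] r 0.3061 ang 104.6
[0.54152276 0.00661016 0.088     ]
top (np.float64(0.8914893617021277), np.float64(0.46900000000000003), np.float64(0.31000000000000005))
scene (np.float64(0.8951219512195122), np.float64(0.459), np.float64(0.31000000000000005))
top [219.37109585 232.57764721]
scene [392.59462948 187.69739357]
```

View pics/s1.png

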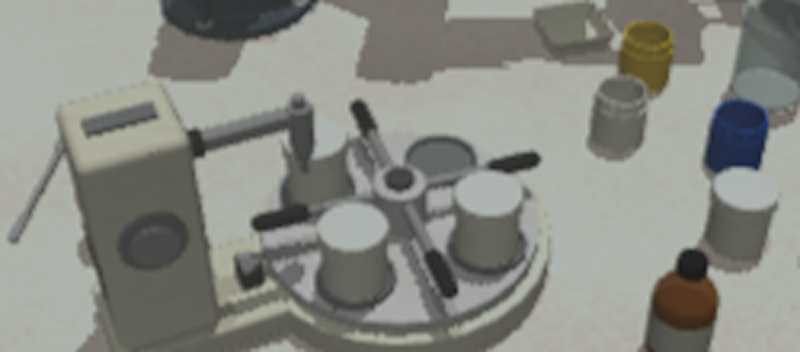

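```bash
cat >> h.py <<'E'
def plan(X):
    "TCP goal -> shift in tool axes as share of 0.15 m; also yaw of tool y"
    o=env.observe();M=R.from_rotvec(o['tcp_rot']).as_matrix()
    d=M.T@(np.array(X)-o['position'])/.15
    print('t',round(o['t'],2),'pos',o['position'].round(4),'yaw_y',np.degrees(np.arctan2(M[1,1],M[0,1])).round(2),'z',M[:,2].round(4),'q6',o['joint_positions'][5].round(2),'w',o['grip_width'].round(4),'F',np.round(o['contact_force'],1),'shift',d.round(4));return d
E
python3 -c "
from h import *
plan((.463,.303,.20))"
```

```text
Traceback (most recent call last):
  File "h.py", line 14, in plan
    print('t',round(o['t'],2),'pos',o['position'].round(4),'yaw_y',np.degrees(np.arctan2(M[1,1],M[0,1])).round(2),'z',M[:,2].round(4),'q6',o['joint_positions'][5].round(2),'w',o['grip_width'].round(4),'F',np.round(o['contact_force'],1),'shift',d.round(4));return d
                                                                                                                                                                                ^^^^^^^^^^^^^^^^^^^^^
AttributeError: 'float' object has no attribute 'round'
```

Call:
move_arm --pt "0 0 0 0 0 0.06 1" --pt "0 0 0 0 0 0.06 1" --pt "0 0 0 0 0 0.06 1" --pt "0 0 0 0 0 0.06 1" --pt "0 0 0 0 0 0 1" --pt "0 0 0 0 0 0 1"

```text
t: 2.2
position: [0.2206, 0.5847, 0.2226]
tcp_rot: [-1.311, -2.855, 0.0]
contact_force: [-0.5, -0.4, -0.2]
grip_width: 0.0869
```

```bash
python3 -c "
from h import *
plan((.463,.303,.20))"
```

```text
Traceback (most recent call last):
  File "h.py", line 14, in plan
    print('t',round(o['t'],2),'pos',o['position'].round(4),'yaw_y',np.degrees(np.arctan2(M[1,1],M[0,1])).round(2),'z',M[:,2].round(4),'q6',o['joint_positions'][5].round(2),'w',o['grip_width'].round(4),'F',np.round(o['contact_force'],1),'shift',d.round(4));return d
                                                                                                                                                                                ^^^^^^^^^^^^^^^^^^^^^
AttributeError: 'float' object has no attribute 'round'
```

```bash
sed -i "s/o\['grip_width'\].round(4)/round(o['grip_width'],4)/" h.py; python3 -c "
from h import *
plan((.463,.303,.20))"
```

```text
t 2.2 pos [0.2206 0.5847 0.2226] yaw_y 40.68 z [-0. -0. -1.] q6 0.32 w 0.0869 F [-0.5 -0.4 -0.2] shift [-2.4778e+00  1.4000e-03  1.5040e-01]
```

Call:
move_arm --pt "-0.12 0 0 0 0 0 1" --pt "-0.22 0 0 0 0 0 1" --pt "-0.248 0 0 0 0 0 1" --pt "-0.248 0 0 0 0 0 1" --pt "-0.248 0 0 0 0 0 1" --pt "-0.248 0 0 0 0 0 1" --pt "-0.248 0 0 0 0 0 1" --pt "-0.248 0 0 0 0 0 1" --pt "-0.248 0 0.05 0 0 0 1" --pt "-0.2 0 0.05 0 0 0 1" --pt "-0.15 0 0.05 0 0 0 1" --pt "-0.05 0 0 0 0 0 1" --pt "0 0 0 0 0 0 1" --pt "0 0 0 0 0 0 1"

```text
t: 3.6
position: [0.4615, 0.3027, 0.2004]
tcp_rot: [-1.314, -2.853, -0.001]
contact_force: [-0.1, 0.5, 0.2]
grip_width: 0.0872
```

```bash
python3 - <<'E'
from h import *
plan((.463,.303,.20))
p=env.read_camera('wrist');print(p['xyz'],p['rotation'])
print(proj(p,(.463,.303,.066)),proj(p,(.463,.303,0)))
cv2.imwrite('pics/w1.png',p['pixels'][:,:,::-1])
m=env.masks_of('open_jar_centre',p)
for k in m: print(k['score'],k['position'],back(p,k['position'][::-1],.04))
E
```

```text
t 3.6 pos [0.4615 0.3027 0.2004] yaw_y 40.55 z [-1.e-04  4.e-04 -1.e+00] q6 -0.33 w 0.0872 F [-0.1  0.5  0.2] shift [-0.0048  0.0089  0.0027]
[0.41039215 0.36111558 0.36274337] [2.69561728 0.99410203 0.14321463]
[320.75407827 189.72268261] [320.3858834  176.61761083]
0.96 [172.2, 437.9] [0.5557462  0.40027704 0.04      ]
0.85 [180.6, 325.3] [0.46453036 0.30952713 0.04      ]
0.59 [67.5, 318.4] [0.38083137 0.3954323  0.04      ]
```

View pics/w1.png

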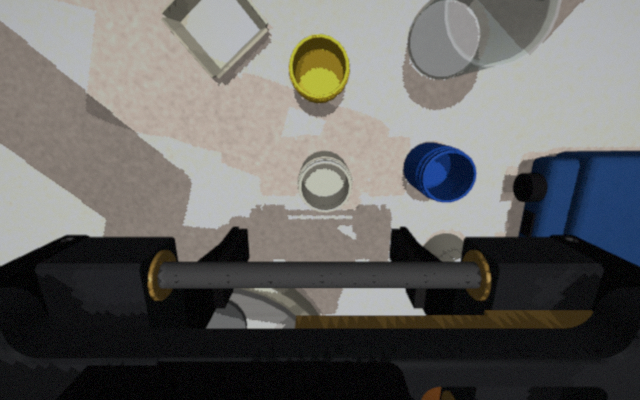

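The wrist view shows the open white jar with its rim centred at about (325,185), slightly off the predicted (321,190).

```bash
python3 - <<'E'
from h import *
p=env.read_camera('wrist');m=[k for k in env.masks_of('open_jar_centre',p) if abs(k['position'][1]-325)<15][0]['pixels']
a=np.linspace(0,2*np.pi,40)
def sil(p,x,y):
    pts=[proj(p,(x+r*np.cos(t),y+r*np.sin(t),z)) for r,z in[(.031,0),(.031,.052),(.0285,.066)] for t in a]
    im=np.zeros((400,640),np.uint8);cv2.fillConvexPoly(im,cv2.convexHull(np.array(np.array(pts)*16,np.int32)),1,shift=4);return im>0
b=max(((sil(p,x,y)&m).sum()/(sil(p,x,y)|m).sum(),x,y) for x in np.arange(.452,.48,.001) for y in np.arange(.29,.32,.001));print(b)
print(back(p,(325,185),.066),p['camera_matrix'][0,0]*.0285/.297)
ys,xs=np.where(m);print(xs.min(),xs.max(),ys.min(),ys.max());s=sil(p,b[1],b[2]);ys,xs=np.where(s);print(xs.min(),xs.max(),ys.min(),ys.max())
plan((b[1],b[2],.05-.0237+.0187-.0187))
E
```

```text
(np.float64(0.0), np.float64(0.47900000000000004), np.float64(0.32))
[0.46281344 0.31042432 0.066     ] 27.62015975123991
289 348 34 103
313 369 151 213
t 3.8 pos [0.4613 0.3034 0.2004] yaw_y 40.63 z [ 3.e-04  3.e-04 -1.e+00] q6 -0.33 w 0.0869 F [ 0.5  0.1 -0.2] shift [0.0071 0.1615 1.1608]
```

```bash
python3 -c "
from h import *
plan((.464,.3095,.0265))"
```

```text
t 3.8 pos [0.4613 0.3034 0.2004] yaw_y 40.63 z [ 3.e-04  3.e-04 -1.e+00] q6 -0.33 w 0.0869 F [ 0.5  0.1 -0.2] shift [0.0191 0.0401 1.1594]
```

Call:
move_arm --pt "0.019 0.04 0.06 0 0 0 1" --pt "0 0 0.15 0 0 0 1" --pt "0 0 0.2 0 0 0 1" --pt "0 0 0.2 0 0 0 1" --pt "0 0 0.2 0 0 0 1" --pt "0 0 0.15 0 0 0 1" --pt "0 0 0.12 0 0 0 1" --pt "0 0 0.08 0 0 0 1" --pt "0 0 0 0 0 0 1" --pt "0 0 0 0 0 0 0.3" --pt "0 0 0 0 0 0 0.3" --pt "0 0 0 0 0 0 0.3" --pt "0 0 0 0 0 0 0.3" --pt "0 0 0 0 0 0 0.3" --pt "0 0 0 0 0 0 0.3" --pt "0 0 0 0 0 0 0.3" --grip_force 15

```text
t: 5.4
position: [0.4651, 0.3087, 0.0268]
tcp_rot: [1.314, 2.853, 0.002]
contact_force: [0.0, 0.5, 6.4]
grip_width: 0.0602
```

Call:
move_arm --pt "0 0 -0.05 0 0 0 0.3" --pt "0 0 -0.15 0 0 0 0.3" --pt "0 0 -0.2 0 0 0 0.3" --pt "0 0 -0.25 0 0 0 0.3" --pt "0 0 -0.2 0 0 0 0.3" --pt "0 0 -0.15 0 0 0 0.3" --pt "0 0 0 0 0 0 0.3" --pt "0 0 0 0 0 0 0.3"

```text
t: 6.2
position: [0.4643, 0.3084, 0.176]
tcp_rot: [-1.315, -2.853, 0.0]
contact_force: [-0.3, 0.3, -0.7]
grip_width: 0.0603
```

```bash
python3 - <<'E'
from h import *
plan((.48,.0785,.21))
p=env.read_camera('wrist');cv2.imwrite('pics/w2.png',p['pixels'][:,:,::-1])
o=env.observe();M=R.from_rotvec(o['tcp_rot']).as_matrix()
# jar rim/foot if perfectly centred
for z in(.0395,-.0265): print(proj(p,o['position']+[0,0,z]))
E
```

```text
t 6.2 pos [0.4643 0.3084 0.176 ] yaw_y 40.53 z [-1.e-04 -1.e-04 -1.e+00] q6 -0.32 w 0.0603 F [-0.3  0.3 -0.7] shift [-1.2329 -0.9161 -0.2269]
[319.29704656 278.49109212]
[319.11018249 227.04827564]
```

View pics/w2.png

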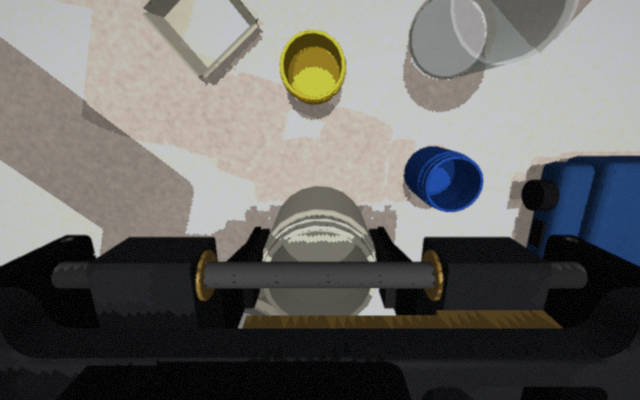

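```bash
python3 - <<'E'
from h import *
p=env.read_camera('wrist');o=env.observe();M=R.from_rotvec(o['tcp_rot']).as_matrix();P=o['position']
for uv,dz in(((321,187),-.0265),((320,208),.0395)):
    print((M.T@(back(p,uv,P[2]+dz)-P)).round(4))
p=env.read_camera('top')
for nm,x,y,z in [('nest',308,253,.052)]: print(back(p,(200+x/3.3-.35,150+y/3.3-.35),z))
a=np.radians(130.3);print(.5415+.095*np.cos(a),.0065+.095*np.sin(a))
E
```

```text
[0.0295 0.0009 0.0265]
[ 0.0365 -0.0001 -0.0395]
[0.47979419 0.07822001 0.052     ]
0.4800549709465063 0.07895349132109039
```

Call:
move_arm --pt "-0.04 -0.03 -0.1 0 0 0 0.3" --pt "-0.09 -0.065 -0.127 0 0 0 0.3" --pt "-0.13 -0.1 0 0 0 0 0.3" --pt "-0.15 -0.115 0 0 0 0 0.3" --pt "-0.15 -0.115 0 0 0 0 0.3" --pt "-0.15 -0.115 0 0 0 0 0.3" --pt "-0.15 -0.115 0 0 0 0 0.3" --pt "-0.15 -0.11 0 0 0 0 0.3" --pt "-0.12 -0.08 0 0 0 0 0.3" --pt "-0.07 -0.05 0 0 0 0 0.3" --pt "-0.03 -0.02 0 0 0 0 0.3" --pt "0 0 0 0 0 0 0.3" --pt "0 0 0 0 0 0 0.3"

```text
t: 7.65
position: [0.48, 0.0797, 0.2098]
tcp_rot: [-1.314, -2.853, -0.0]
contact_force: [0.0, -0.3, -0.4]
grip_width: 0.0599
```

```bash
python3 - <<'E'
from h import *
plan((.480,.0787,.0793))
p=env.read_camera('wrist');cv2.imwrite('pics/w3.png',p['pixels'][:,:,::-1])
print(proj(p,(.48,.0787,.058)))
E
```

```text
t 7.65 pos [0.48   0.0797 0.2098] yaw_y 40.55 z [-7.e-04  5.e-04 -1.e+00] q6 -0.77 w 0.0599 F [ 0.  -0.3 -0.4] shift [-0.0061 -0.0042  0.8702]
[318.94442795 185.94898081]
```

View pics/w3.png

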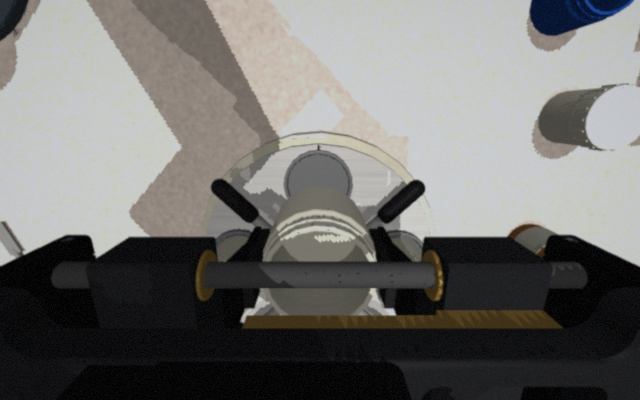

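The nest's ring spans columns 284–353 with its top at row 151, and its line is at (319,147). The jar is lined up in column; I'll check the radial direction with numbers.

```bash
python3 - <<'E'
from h import *
p=env.read_camera('wrist');o=env.observe();M=R.from_rotvec(o['tcp_rot']).as_matrix()
im=cv2.cvtColor(p['pixels'],cv2.COLOR_RGB2GRAY)
print(im[125:190,319].tolist())
for v in(151,153): print(M.T@(back(p,(319,v),.058)-(.48,.0787,.058)))
for u,v in((319,144),(319,151)):print(np.linalg.norm(back(p,(u,v),.05)[:2]-(.5415,.0065)))
E
```

```text
[203, 204, 204, 205, 197, 182, 141, 129, 177, 202, 204, 204, 202, 201, 199, 199, 201, 195, 157, 149, 152, 139, 141, 141, 123, 104, 117, 115, 95, 90, 100, 106, 108, 109, 108, 105, 110, 108, 107, 107, 107, 104, 107, 106, 109, 107, 107, 106, 108, 106, 104, 105, 107, 105, 107, 105, 105, 110, 105, 109, 104, 110, 112, 109, 107]
[3.91581276e-02 2.28263166e-04 1.63069934e-05]
[3.69909213e-02 2.25774368e-04 1.54040139e-05]
0.14070965902806506
0.13299843018601343
```

Call:
move_arm --pt "-0.006 -0.004 0.06 0 0 0 0.3" --pt "0 0 0.12 0 0 0 0.3" --pt "0 0 0.15 0 0 0 0.3" --pt "0 0 0.15 0 0 0 0.3" --pt "0 0 0.12 0 0 0 0.3" --pt "0 0 0.08 0 0 0 0.3" --pt "0 0 0.06 0 0 0 0.3" --pt "0 0 0.04 0 0 0 0.3" --pt "0 0 0.04 0 0 0 0.3" --pt "0 0 0.03 0 0 0 0.3" --pt "0 0 0.02 0 0 0 0.3" --pt "0 0 0 0 0 0 0.3" --pt "0 0 0 0 0 0 0.3"

```text
t: 9.05
position: [0.4805, 0.078, 0.0798]
tcp_rot: [1.315, 2.853, 0.0]
contact_force: [0.2, 0.6, -1.4]
grip_width: 0.06
```

Call:
move_arm --pt "0 0 0.005 0 0 0 0.3" --pt "0 0 0 0 0 0 0.3" --pt "0 0 0 0 0 0 0.86" --pt "0 0 0 0 0 0 0.86" --pt "0 0 0 0 0 0 0.86" --pt "0 0 0 0 0 0 0.86" --pt "0 0 -0.06 0 0 0 0.86" --pt "0 0 -0.15 0 0 0 0.86" --pt "0 0 -0.25 0 0 0 0.86" --pt "0 0 -0.25 0 0 0 0.86" --pt "0 0 -0.2 0 0 0 0.86" --pt "0 0 -0.1 0 0 0 0.86" --pt "0 0 0 0 0 0 0.86"

```text
t: 10.35
position: [0.482, 0.078, 0.2333]
tcp_rot: [1.312, 2.848, 0.004]
contact_force: [0.5, -1.2, -0.8]
grip_width: 0.0751
```

```bash
python3 - <<'E'
from h import *
r=.130;t=np.radians(-5)
plan((.5415+r*np.cos(t),.0065+r*np.sin(t),.19))
p=env.read_camera('wrist');q=env.read_camera('top')
im=np.hstack([cv2.resize(p['pixels'][100:300,200:440],(396,330)),cv2.resize(q['pixels'][150:260,250:382],(396,330))])[:,:,::-1]
cv2.imwrite('pics/c4.png',im)
E
```

```text
t 10.35 pos [0.482  0.078  0.2333] yaw_y 40.54 z [ 6.7e-03 -4.0e-04 -1.0e+00] q6 -0.78 w 0.0751 F [ 0.5 -1.2 -0.8] shift [-1.2373  0.5976  0.2974]
```

View pics/c4.png

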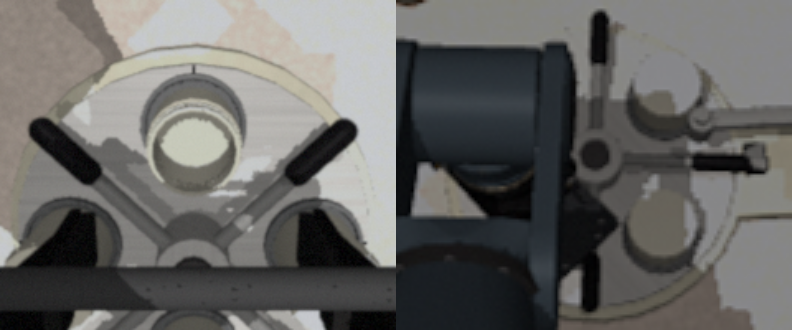

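The jar stands upright inside its nest. Next I go to the spoke at −5° and turn the tool.

Call:
move_arm --pt "-0.06 0.03 0 0 0 0 0.86" --pt "-0.15 0.07 0 0 0 0 0.86" --pt "-0.22 0.11 0 0 0 0 0.86" --pt "-0.25 0.12 0 0 0 0 0.86" --pt "-0.25 0.12 0 0 0 0 0.86" --pt "-0.18 0.09 0 0 0 0 0.86" --pt "-0.09 0.04 0 0 0 0 0.86" --pt "-0.03 0.015 0 0 0 0 0.86" --pt "0 0 0 0 0 0 0.6"

```text
t: 11.35
position: [0.6679, -0.0046, 0.2284]
tcp_rot: [-1.314, -2.85, 0.001]
contact_force: [-0.5, 0.1, 0.0]
grip_width: 0.0715
```

Call:
move_arm --pt "0 0 0 0 0 0.03 0.6" --pt "0 0 0 0 0 0.0625 0.6" --pt "0 0 0 0 0 0.0625 0.6" --pt "0 0 0 0 0 0.0625 0.6" --pt "0 0 0 0 0 0.0625 0.6" --pt "0 0 0 0 0 0.0625 0.6" --pt "0 0 0 0 0 0.0625 0.6" --pt "0 0 0 0 0 0.0625 0.6" --pt "0 0 0 0 0 0.0625 0.6" --pt "0 0 0 0 0 0.0625 0.6" --pt "0 0 0 0 0 0.0625 0.6" --pt "0 0 0 0 0 0.0625 0.6" --pt "0 0 0 0 0 0.0625 0.6" --pt "0 0 0 0 0 0.0625 0.6" --pt "0 0 0 0 0 0.0625 0.6" --pt "0 0 0 0 0 0.0625 0.6" --pt "0 0 0 0 0 0.0625 0.6" --pt "0 0 0 0 0 0.0625 0.6" --pt "0 0 0 0 0 0.036 0.6" --pt "0 0 0 0 0 0 0.6"

```text
t: 13.35
position: [0.6667, -0.0035, 0.23]
tcp_rot: [-3.138, 0.133, 0.003]
contact_force: [-0.6, 0.5, -0.3]
grip_width: 0.0526
```

```bash
python3 - <<'E'
from h import *
plan((.669,-.0042,.072))
p=env.read_camera('wrist');cv2.imwrite('pics/w5.png',p['pixels'][:,:,::-1])
print(proj(p,(.5415+.15*np.cos(np.radians(-4.8)),.0065+.15*np.sin(np.radians(-4.8)),.088)),proj(p,(.669,-.0042,.088)))
E
```

```text
t 13.35 pos [ 0.6667 -0.0035  0.23  ] yaw_y -94.84 z [-1.9e-03  4.0e-04 -1.0e+00] q6 1.48 w 0.0526 F [-0.6  0.5 -0.3] shift [0.0175 0.0039 1.0532]
[319.8449839  162.96389829] [319.85419501 183.12712565]
```

View pics/w5.png

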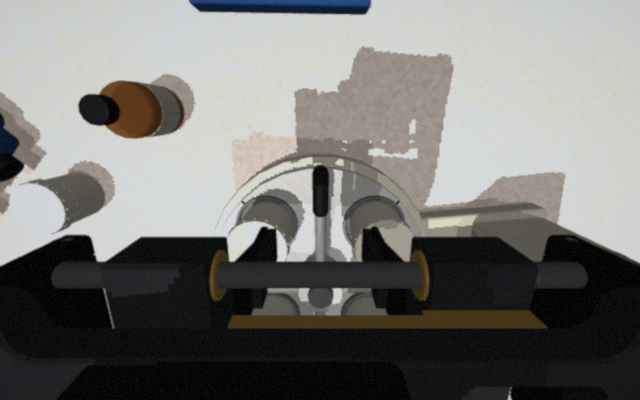

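Call:
move_arm --pt "0.0175 0.004 0.06 0 0 0 0.6" --pt "0 0 0.14 0 0 0 0.6" --pt "0 0 0.18 0 0 0 0.6" --pt "0 0 0.18 0 0 0 0.6" --pt "0 0 0.16 0 0 0 0.6" --pt "0 0 0.13 0 0 0 0.6" --pt "0 0 0.1 0 0 0 0.6" --pt "0 0 0.05 0 0 0 0.6" --pt "0 0 0.025 0 0 0 0.6" --pt "0 0 0 0 0 0 0.3" --pt "0 0 0 0 0 0 0.3" --pt "0 0 0 0 0 0 0.3" --grip_force 5

```text
t: 14.6
position: [0.6714, -0.0051, 0.0777]
tcp_rot: [3.138, -0.134, 0.003]
contact_force: [-0.7, -0.8, 0.8]
grip_width: 0.036
```

```bash
python3 - <<'E'
from h import *
plan((.669,-.0042,.075))
E
```

```text
t 14.6 pos [ 0.6714 -0.0051  0.0777] yaw_y -94.89 z [ 2.1e-03 -4.0e-04 -1.0e+00] q6 1.48 w 0.036 F [-0.7 -0.8  0.8] shift [-0.0167 -0.0049  0.0183]
```

Call:
move_arm --pt "-0.0001 -0.015 0 0 0 -0.0083 0.3" --pt "-0.0001 -0.015 0 0 0 -0.0083 0.3" --pt "-0.0005 -0.03 0 0 0 -0.0167 0.3" --pt "-0.0005 -0.03 0 0 0 -0.0167 0.3" --pt "-0.0012 -0.045 0 0 0 -0.025 0.3" --pt "-0.0012 -0.045 0 0 0 -0.025 0.3" --pt "-0.0012 -0.045 0 0 0 -0.025 0.3" --pt "-0.0012 -0.045 0 0 0 -0.025 0.3" --pt "-0.0012 -0.045 0 0 0 -0.025 0.3" --pt "-0.0012 -0.045 0 0 0 -0.025 0.3"

```text
t: 15.6
position: [0.6642, 0.0488, 0.0767]
tcp_rot: [3.097, 0.528, 0.001]
contact_force: [-0.2, -0.7, 0.4]
grip_width: 0.0264
```

```bash
cat >> h.py <<'E'
H=np.array([.5415,.0065])
def arc():
    plan((.669,-.0042,.075));o=env.observe();d=o['position'][:2]-H
    print('r',np.hypot(*d).round(4),'ang',np.degrees(np.arctan2(d[1],d[0])).round(2))
E
python3 -c "
from h import *
arc()"
```

```text
t 15.6 pos [0.6642 0.0488 0.0767] yaw_y -70.66 z [ 6.e-04 -2.e-04 -1.e+00] q6 1.14 w 0.0264 F [-0.2 -0.7  0.4] shift [-0.0866  0.3437  0.0117]
r 0.1298 ang 19.0
```

Call:
move_arm --pt "-0.0012 -0.045 0 0 0 -0.025 0.3" --pt "-0.0012 -0.045 0 0 0 -0.025 0.3" --pt "-0.0012 -0.045 0 0 0 -0.025 0.3" --pt "-0.0012 -0.045 0 0 0 -0.025 0.3" --pt "-0.0012 -0.045 0 0 0 -0.025 0.3" --pt "-0.0012 -0.045 0 0 0 -0.025 0.3" --pt "-0.0012 -0.045 0 0 0 -0.025 0.3" --pt "-0.0012 -0.045 0 0 0 -0.025 0.3" --pt "-0.0012 -0.045 0 0 0 -0.025 0.3" --pt "-0.0012 -0.045 0 0 0 -0.025 0.3" --pt "-0.0012 -0.045 0 0 0 -0.025 0.3" --pt "-0.0012 -0.045 0 0 0 -0.025 0.3" --pt "-0.0012 -0.045 0 0 0 -0.025 0.3" --pt "-0.0012 -0.045 0 0 0 -0.025 0.3" --pt "-0.0012 -0.045 0 0 0 -0.025 0.3" --pt "-0.0012 -0.045 0 0 0 -0.025 0.3" --pt "-0.0012 -0.045 0 0 0 -0.025 0.3" --pt "-0.0012 -0.045 0 0 0 -0.025 0.3" --pt "-0.0012 -0.045 0 0 0 -0.025 0.3" --pt "-0.0012 -0.045 0 0 0 -0.025 0.3"

```text
t: 17.6
position: [0.567, 0.1334, 0.0768]
tcp_rot: [2.418, 2.005, 0.003]
contact_force: [0.9, 0.6, -0.3]
grip_width: 0.0263
```

```bash
python3 -c "
from h import *
arc()"
```

```text
t 17.6 pos [0.567  0.1334 0.0768] yaw_y -10.67 z [ 2.e-03  7.e-04 -1.e+00] q6 0.22 w 0.0263 F [ 0.9  0.6 -0.3] shift [-0.7755  0.838   0.0129]
r 0.1294 ang 78.63
```

Call:
move_arm --pt "-0.0012 -0.045 0 0 0 -0.025 0.3" --pt "-0.0012 -0.045 0 0 0 -0.025 0.3" --pt "-0.0012 -0.045 0 0 0 -0.025 0.3" --pt "-0.0012 -0.045 0 0 0 -0.025 0.3" --pt "-0.0012 -0.045 0 0 0 -0.025 0.3" --pt "-0.0012 -0.045 0 0 0 -0.025 0.3" --pt "-0.0012 -0.045 0 0 0 -0.025 0.3" --pt "-0.0012 -0.045 0 0 0 -0.025 0.3" --pt "-0.0012 -0.045 0 0 0 -0.025 0.3" --pt "-0.0012 -0.045 0 0 0 -0.025 0.3" --pt "-0.0012 -0.045 0 0 0 -0.025 0.3" --pt "-0.0012 -0.045 0 0 0 -0.025 0.3" --pt "-0.0012 -0.045 0 0 0 -0.025 0.3" --pt "-0.0012 -0.045 0 0 0 -0.025 0.3" --pt "-0.0012 -0.045 0 0 0 -0.025 0.3" --pt "-0.0005 -0.03 0 0 0 -0.0167 0.3" --pt "-0.0005 -0.03 0 0 0 -0.0167 0.3" --pt "-0.0005 -0.03 0 0 0 -0.0167 0.3" --pt "-0.0001 -0.015 0 0 0 -0.0083 0.3" --pt "-0.0001 -0.015 0 0 0 -0.0083 0.3"

```text
t: 19.6
position: [0.4559, 0.1019, 0.0767]
tcp_rot: [1.273, 2.872, 0.001]
contact_force: [0.1, 2.1, 0.1]
grip_width: 0.0264
```

```bash
python3 - <<'E'
from h import *
arc()
p=env.read_camera('top');q=env.read_camera('scene')
im=np.hstack([cv2.resize(q['pixels'][160:250,260:380],(400,300),interpolation=cv2.INTER_CUBIC),cv2.resize(p['pixels'][145:265,255:415],(400,300),interpolation=cv2.INTER_CUBIC)])[:,:,::-1]
cv2.imwrite('pics/c6.png',im)
E
```

```text
t 19.6 pos [0.4559 0.1019 0.0767] yaw_y 42.19 z [ 8.e-04  4.e-04 -1.e+00] q6 -0.76 w 0.0264 F [0.1 2.1 0.1] shift [-1.4783  0.5777  0.0124]
r 0.1282 ang 131.91
```

View pics/c6.png

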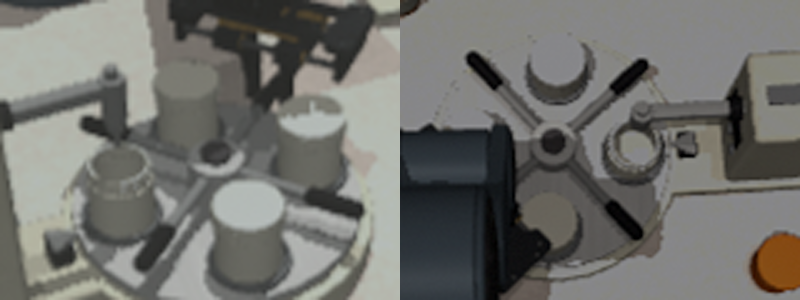

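All jars are upright and the open jar is almost under the nozzle. Spoke ends in the right panel are (72,57), (243,63) and (238,236).

```bash
python3 - <<'E'
from h import *
p=env.read_camera('top');g=p['pixels']
f=lambda x,y:(255+x/2.5-.3,145+y/2.5-.3)
for x,y in((72,57),(243,63),(238,236)):
    d=back(p,f(x,y),.088)[:2]-H;print(np.hypot(*d).round(4),np.degrees(np.arctan2(d[1],d[0])).round(2))
# automatic: dark grip pixels
for a0 in(43,-47,-137+180-180):
    pass
G=g.max(2).astype(float)
best=[]
for th in np.arange(36,54,.25):
    v=[]
    for k in(0,-90):
        a=np.radians(th+k)
        for s in(-.006,-.003,0,.003,.006):
            for r in np.arange(.1,.147,.004):
                u=proj(p,(H[0]+r*np.cos(a)-s*np.sin(a),H[1]+r*np.sin(a)+s*np.cos(a),.088));v.append(G[int(round(u[1])),int(round(u[0]))])
    best.append((np.mean(v),th))
best.sort();print([(round(a,1),b) for a,b in best[:6]])
for nm,uv,z in(('arm end',f(240,110),.223),('arm mid',f(290,110),.215),('ptr',f(280,145),.056),('jar rim',f(234,140),.118)):
    X=back(p,uv,z);d=X[:2]-H;print(nm,X.round(4),np.hypot(*d).round(4),np.degrees(np.arctan2(d[1],d[0])).round(2))
E
```

```text
0.1427 39.76
0.1437 -50.11
0.1452 -141.01
[(np.float64(12.4), np.float64(40.0)), (np.float64(13.8), np.float64(39.75)), (np.float64(13.9), np.float64(40.25)), (np.float64(15.8), np.float64(40.5)), (np.float64(16.8), np.float64(39.5)), (np.float64(17.3), np.float64(40.75))]
arm end [ 0.5432 -0.0856  0.223 ] 0.0921 -88.95
arm mid [ 0.5425 -0.1389  0.215 ] 0.1454 -89.59
ptr [ 0.5394 -0.1441  0.056 ] 0.1506 -90.79
jar rim [ 0.5345 -0.0851  0.118 ] 0.0919 -94.34
```

Spokes read 40.0°, so the nest is at −95° and the pointer at −90°. I'll push another 5°.

Call:
move_arm --pt "-0.0001 -0.015 0 0 0 -0.0083 0.3" --pt "-0.0001 -0.015 0 0 0 -0.0083 0.3" --pt "-0.0001 -0.015 0 0 0 -0.0083 0.3" --pt "-0.0001 -0.015 0 0 0 -0.0083 0.3" --pt "-0.0001 -0.015 0 0 0 -0.0083 0.3" --pt "0 0 0 0 0 0 0.3" --pt "0 0 0 0 0 0 0.3" --pt "0 0 0 0 0 0 0.3"

```text
t: 20.55
position: [0.4475, 0.0936, 0.0766]
tcp_rot: [-1.149, -2.924, 0.0]
contact_force: [0.3, -0.1, 0.4]
grip_width: 0.0261
```

```bash
cat >> h.py <<'E'
def spokes():
    p=env.read_camera('top');G=p['pixels'].max(2).astype(float);best=[]
    for th in np.arange(36,54,.25):
        v=[]
        for k in(0,-90):
            a=np.radians(th+k)
            for s in(-.006,-.003,0,.003,.006):
                for r in np.arange(.1,.147,.004):
                    u=proj(p,(H[0]+r*np.cos(a)-s*np.sin(a),H[1]+r*np.sin(a)+s*np.cos(a),.088));v.append(G[int(round(u[1])),int(round(u[0]))])
        best.append((round(np.mean(v),1),float(th)))
    print(sorted(best)[:4])
E
python3 -c "
from h import *
arc();spokes()"
```

```text
t 20.55 pos [0.4475 0.0936 0.0766] yaw_y 47.09 z [-3.e-04 -1.e-04 -1.e+00] q6 -0.86 w 0.0261 F [ 0.3 -0.1  0.4] shift [-1.5258  0.528   0.01  ]
r 0.1282 ang 137.19
[(np.float64(12.7), 45.0), (np.float64(13.8), 45.25), (np.float64(14.7), 45.5), (np.float64(15.2), 45.75)]
```

Call:
move_arm --pt "0 0 0 0 0 0 0.6" --pt "0 0 0 0 0 0 0.6" --pt "0 0 0 0 0 0 0.6" --pt "0 0 -0.05 0 0 0 0.6" --pt "0 0 -0.12 0 0 0 0.6" --pt "0 0 -0.2 0 0 0 0.6" --pt "0 0 -0.25 0 0 0 0.6" --pt "0 0 -0.25 0 0 0 0.6" --pt "0 0 -0.2 0 0 0 0.6" --pt "0.1 0 -0.1 0 0 0 0.6" --pt "0.2 0 0 0 0 0 0.6" --pt "0.25 0 0 0 0 0 0.6" --pt "0.25 0 0 0 0 0 0.6" --pt "0.2 0 0 0 0 0 0.6" --pt "0.1 0 0 0 0 0 0.6" --pt "0 0 0 0 0 0 0.6"

```text
t: 22.2
position: [0.3246, 0.2067, 0.2524]
tcp_rot: [-1.144, -2.925, 0.0]
contact_force: [-1.0, -0.5, -0.1]
grip_width: 0.052
```

```bash
python3 - <<'E'
from h import *
arc();spokes()
p=env.read_camera('top');q=env.read_camera('scene')
im=np.hstack([cv2.resize(q['pixels'][160:250,260:380],(400,300),interpolation=cv2.INTER_CUBIC),cv2.resize(p['pixels'][145:265,255:415],(400,300),interpolation=cv2.INTER_CUBIC)])[:,:,::-1]
cv2.imwrite('pics/c7.png',im)
E
```

```text
t 22.2 pos [0.3246 0.2067 0.2524] yaw_y 47.27 z [-7.e-04  0.e+00 -1.e+00] q6 -0.55 w 0.052 F [-1.  -0.5 -0.1] shift [-2.6412  0.5253  1.1813]
r 0.2952 ang 137.29
[(np.float64(11.1), 45.0), (np.float64(11.9), 45.25), (np.float64(12.8), 45.5), (np.float64(13.2), 45.75)]
```

View pics/c7.png

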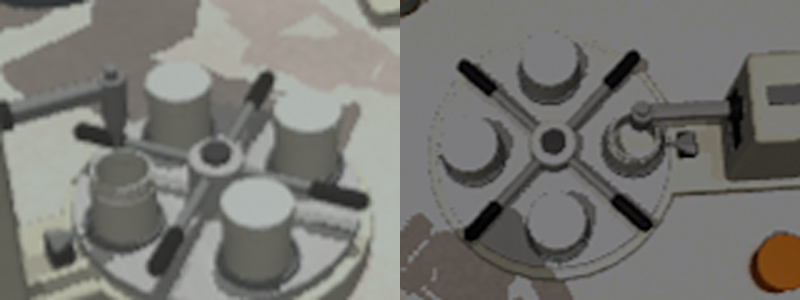

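All four jars are upright in their nests and the arm is clear. One numeric check of the jar against the nozzle from the scene camera: tip (120,138), rim centre (122,172), pointer tip (72,245) in the left panel.

```bash
python3 - <<'E'
from h import *
q=env.read_camera('scene');p=env.read_camera('top')
s=lambda x,y:(260+x*.3-.35,160+y*.3-.35)
t=lambda x,y:(255+x/2.5-.3,145+y/2.5-.3)
for nm,P,uv,z in(('tip',q,s(118,140),.148),('rim',q,s(122,168),.118),('hubtop',q,s(217,153),.108),('rim top',p,t(234,137),.118),('armend',p,t(240,112),.223),('hub top',p,t(153,142),.108),('nest2 jar',p,t(72,140),.123)): print(nm,back(P,uv,z).round(4))
print('expect nest',H[0]+0,H[1]-.095, proj(q,(.5415,-.0885,.118)),proj(q,(.5415,-.0885,.148)),'obs',s(122,168),s(118,140))
E
```

```text
tip [ 0.5327 -0.0851  0.148 ]
rim [ 0.5374 -0.085   0.118 ]
hubtop [0.5434 0.0064 0.108 ]
rim top [ 0.538  -0.0853  0.118 ]
armend [ 0.541  -0.0854  0.223 ]
hub top [0.539 0.007 0.108]
nest2 jar [0.5426 0.0986 0.123 ]
expect nest 0.5415 -0.0885 [295.63709227 211.18617936] [294.96606796 203.7039187 ] obs (296.25, 210.05) (295.04999999999995, 201.65)
```

```bash
python3 -c "
from h import *
print(env.finish_job());print(env.observe()['t'])"
```

```text
the job is handed in; nothing more can be done
None
the job is handed in; nothing more can be done
```

The open jar is standing in the empty nest, and the carousel is turned so that nest is under the nozzle. I handed the job in at about 22.5 s of the 67 s allowed; it reports no verdict.

**What I did:** I picked up the jar and set it in the nest. I then straddled one spoke with the fingers and walked the carousel about 140° counter-clockwise. After that I opened the fingers, lifted and backed the arm away.

**Last checks:**
- **Nest angle:** the spokes read 45.0°, which puts the nest at −90°. The pointer and nozzle measured −90° within about 1°.
- **Jar under the nozzle:** the rim centre came out at (0.538, −0.085) in both cameras. The nozzle came out at (0.533, −0.085) from the scene camera and (0.541, −0.085) from the top camera. Those two disagree by 8 mm, but the jar is within about 5 mm of either, and the limit is 14 mm.
- **Filled jars and arm:** the last pictures show all four jars upright in their nests and the arm clear of everything.
- **Bystanders:** no contact showed in the pictures or the forces, but I did not measure their positions again.

**Odd readings:**
- The gripper read 60 mm across the 62 mm jar.
- There was a brief 6 N upward force while the fingers closed on it. Neither had any visible effect.
- I viewed 10 pictures.

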